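# Set the grinder's tool rest to the gauge mark

### The arm

A 7-joint arm with a two-finger parallel gripper is mounted at the origin on the work surface. World frame = base frame: x ahead of the robot, y to its left, z up, the work surface at z = 0. Lengths are in m, angles in degrees, forces in N, time in s.
With the tool pointing down it reaches from about 0.35 to 0.9 m from the base axis. Payload 8.1 kg.
Tool frame: the origin (TCP) lies at the centre of the arm's flange, where the gripper is bolted on; the fingertips stand 173 mm ahead of it and the grasp point (between the pads) lies 155 mm ahead of it; z points along the fingers, y is the direction in which the jaws open and shut (so a half turn about z gives the same grasp; the last joint's range is limited). The gripper opens to 85 mm and grips with 20 to 120 N. Pads are 22 mm wide; open, the fingers measure 114 mm over their backs; the gripper's body (76 mm by 85 mm) begins 54 mm behind the grasp point. The pads swing forward as they close: fully open they stand 13 mm farther back than shut.
Start: joints at [-74.576, 24.895, 1.432, 90.138, -0.665, 64.973, -4.303], TCP at [0.227, 0.582, 0.405] pointing down, gripper open.
Joint ranges: [-149.89, 149.89], [-25.12, 119.58], [-72.63, 75.52], [4.76, 147.25], [-75.54, 255.54], [6.69, 114.76], [-157.13, 157.13]. Speed limits (degrees/s): [127.2, 127.2, 172.46, 172.46, 180, 180, 180].

### API

Orientations are given as a 3x3 rotation matrix whose columns are the frame's x, y, z axes.
In Python, from cell import r gives the robot as it stands. The module is installed in compiled form; this text tells all that it offers.
- The arm moves only by the tool step_arm, never from a script. Its argument "motion" is one flat list of numbers, 6 for each row, row after row: the shift along the world's x, y, z in cm, then the turn, a rotation vector about the world's x, y, z in rad. In form: [tx, ty, tz, wx, wy, wz, tx, ty, tz, wx, wy, wz, ...]. A call has 1 to 10 rows; each row shifts and turns the commanded pose from where the row before left it; what a row does not reach is not made up. A row lasts 1/10 s, in which the tool goes at most 50 mm and 8.59 degrees, less where a joint would pass 70% of its speed; a pose out of reach is approached as far as the arm can. A call is refused whole if a number of a shift passes 5 or a number of a turn 0.15, either way. A call with a gripper value outside its range is refused whole. "claw" is the opening, from 0 (shut) to 1 (fully open), set as the call begins (left out, the last holds). The fingers move at their own pace and stop on an object; "newtons" is the grip in N (left out, the last holds). Time passes only in rows, so rows that do not move let the fingers close. It gives the time, the measured TCP pose, the force and the opening at its end, in the units of the state.
- r.sense(): the state, without advancing time (a new reading comes with each control period).
- r.grab_frame(name): name is "scene" or "side" or "wrist"; returns the picture (384x512x3 uint8, red, green, blue); there is no depth.
- r.camera_model(name): a dict with "K" (3x3 intrinsics, pixels), "eye" and "rotation" of the camera in the world; the wrist camera has in their place "tool_from_camera" (4x4, takes a point from camera to tool coordinates, whose origin is the TCP and whose axes are the flange's). Camera axes: x right, y down, z forward; pixel columns grow to the right and rows downward; lengths in m; the calibration is good to about 2 mm. A picture is of the moment at which its call begins: read the wrist's pose just before it. camera_model takes no time and is no camera call.
- r.job_done(): hands the job in, once; it reports no verdict.
The state is a dict: "t": time; "q": joint angles; "qd": joint speeds; "joint_torque": joint torques, N m; "eef_pos": TCP position; "orientation": TCP orientation; "force": force on the tool from outside, world axes, zero at the start; "ft_torque": the same for the moment, N m; "grip_width": opening from 0.0 (shut) to 1.0 (fully open).
Only numpy, scipy, OpenCV 4.12 (cv2) and the standard library are available. Lean on these libraries where they do the work, as an engineer would, in place of code of your own. Each camera call takes 0.05 s, during which the arm holds its last target.

### The job

Close the gap between the grinder's tool rest and its stone to the gauge mark: roll the knurled brass adjuster wheel under a fingertip until the yellow pointer on the rest stands level with the red marker on the scale bar, then take the hand clear (rolling the wheel's top away from the robot closes the gap; it takes a few strokes). Move the rest only by the wheel, without pushing the rest or the marker themselves, and leave the chisel, the tin and the slipstone where they lie.

Things in the scene. Friction and masses are not known exactly. Their poses are not given: they have to be found in the camera images.
- wheel_top (a point): Top of the unpressed brass adjuster wheel's rim, mid-width, 85 mm above the bench. Fixed on the grinder, with its axes: z up; y along the wheel's axle and the rest's travel, towards the stone; x level, along the rim top, away from the robot (turned up to 0.35 rad). Rolling the rim top along +x moves the rest along +y and closes the gap, 0.24 mm per mm of rim travel; along -x opens it.
- wheel: The knurled brass wheel, 66 mm diameter, 24 mm wide, origin at its centre, axle along its y. The feed unit that carries it, the rest and the marker stands on soft rubber mounts and sinks up to 6 mm: from about 3 N, then 1.5 N per mm. Pressed in 3 mm it turns by friction (drag 1.3 N at the rim) and stays where left. A fingertip 20 mm wide rolls it about 30 mm a stroke.
- rest: Sliding steel tool rest: plate 80 mm (x) by 50 mm (y), top 85 mm above the bench, on a carriage. Slides along the grinder's y, driven by the wheel (8 mm per radian). Origin at bench height, 41 mm along +y from the plate's centre; axes as wheel_top. The plate's edge nearest the wheel starts 74 to 84 mm along +y from the wheel's mid-width.
- grinder: Bench grinder, fixed to the bench; origin at bench height, 140 mm along +y from the wheel's centre; axes as wheel_top. In this frame: grey stone 150 mm in diameter, 30 mm thick, centre at (0, 95, 90) mm; blue motor housing 130 x 140 mm, 147 mm high, centre at (-100, 100) mm. The wheel's fork cheeks, 23 mm either side of its mid-width, end 21 mm below the rim top.
- pointer (a point): Outer end, on the centre line, of the yellow pointer: a bar 4 mm wide (y) sticking 20 mm out of the rest's +x edge, top 85 mm above the bench. Axes as wheel_top. At first it is 10 to 32 mm short of the mark, on its -y side.
- mark (a point): The gauge mark: centre line of the red marker's face towards the pointer. The marker is a clip 4 mm wide (y), 22 mm long, 14 mm high, its top 87 mm above the bench, on the aluminium scale bar beside the rest; held by friction, not to be shifted. Axes as wheel_top. The pointer is level with it when both have the same position along this y.
- chisel: Loose chisel with a wooden handle lying on the bench, 237 mm long, 29 mm high, x along it to the blade; origin on the bench near its middle. Lies on the side of the wheel away from the stone, about 125 mm from the wheel.
- paste_tin: Loose green tin, 68 mm in diameter, 45 mm high, on the bench beyond the scale bar as seen from the robot; origin at the centre of its underside.
- slipstone: Loose terracotta-coloured slipstone 100 x 45 x 22 mm on the bench on the robot's side of the wheel; origin at the centre of its underside.
- marker: The red marker clip itself, held on the scale bar by friction of about 6 N; origin at bench height, 73 mm along -x and 40 mm along +y from the clip's centre. Not to be touched.

How it is judged:
By the outcome, as a careful person would: the job done as asked, in the order asked, and still so for the second after the job is handed in, with the robot touching nothing.
It also fails if it takes over 48 s, if anything falls off the work surface, if the arm or the gripper's body presses on something with over 40 N, if the wrist force passes 120 N, or if a joint passes its speed limit or range.

## Working session

There is one attempt and no reset: what is moved stays moved. The work goes in short steps, Python scripts to look and compute and a tool call to move; the robot and the scene stay as the last step left them, time stands still between calls to the robot, and variables do not carry over. Pictures are saved under pics/ and viewed, and the job is handed in when it is done.

Besides the shell and the picture viewer there is one more tool, called after ">>>" in YAML: its name, and indented under it one key for each argument. step_arm: Moves the arm, as the interface text tells. Its arguments: {"type":"object","properties":{"motion":{"type":"array","items":{"type":"number"}},"claw":{"type":"number"},"newtons":{"type":"number"}},"required":["motion"]}

```bash
mkdir -p pics; cat > h.py <<'E'
import numpy as np, cv2
from cell import r
def snap(name,fn):
    s=r.sense(); im=r.grab_frame(name); cv2.imwrite('pics/'+fn,cv2.cvtColor(im,cv2.COLOR_RGB2BGR)); return s,im
def cam(name,s=None):
    m=r.camera_model(name); K=np.array(m['K'])
    if 'eye' in m: return K,np.array(m['eye']),np.array(m['rotation'])
    T=np.array(m['tool_from_camera']); R=np.array(s['orientation']); p=np.array(s['eef_pos'])
    return K,p+R@T[:3,3],R@T[:3,:3]
def ray(c,uv,z):
    K,e,R=c; d=R@np.linalg.solve(K,[uv[0],uv[1],1.]); return e+d*(z-e[2])/d[2]
def proj(c,P):
    K,e,R=c; q=K@(R.T@(np.array(P)-e)); return q[:2]/q[2]
E
python3 - <<'E'
from h import *
np.set_printoptions(precision=4,suppress=True)
s,_=snap('scene','s0.png'); snap('side','d0.png'); s,_=snap('wrist','w0.png')
print(s)
for n in('scene','side','wrist'): print(n,r.camera_model(n))
E
```

```text
{'t': 0.1, 'q': array([-74.5779,  24.9319,   1.4325,  90.1825,  -0.6657,  64.9744,
        -4.3021]), 'qd': array([ 0.0222, -0.0697,  0.0673, -0.133 , -0.0379,  0.0034, -0.0006]), 'joint_torque': array([  0.0046, -67.1757,   1.0292, -31.6904,   0.016 ,   0.0071,
        -0.0001]), 'eef_pos': array([0.227 , 0.5821, 0.404 ]), 'orientation': array([[-0.9317,  0.3633, -0.0004],
       [ 0.3633,  0.9317, -0.0013],
       [-0.0001, -0.0014, -1.    ]]), 'force': array([ 0.1998, -0.4377, -0.0639]), 'ft_torque': array([-0.0884, -0.0326,  0.0242]), 'grip_width': 0.9995555176865174}
scene {'K': array([[449.4305,   0.    , 257.6419],
       [  0.    , 449.4305, 196.365 ],
       [  0.    ,   0.    ,   1.    ]]), 'eye': array([ 1.3342, -0.0499,  0.5932]), 'rotation': array([[ 0.0842,  0.5439, -0.8349],
       [ 0.9964, -0.0413,  0.0736],
       [ 0.0055, -0.8381, -0.5455]])}
side {'K': array([[397.6312,   0.    , 254.3844],
       [  0.    , 397.6312, 195.6305],
       [  0.    ,   0.    ,   1.    ]]), 'eye': array([0.2869, 0.6266, 0.5448]), 'rotation': array([[-0.9009, -0.253 ,  0.3526],
       [-0.434 ,  0.5153, -0.739 ],
       [ 0.0053, -0.8188, -0.574 ]])}
wrist {'K': array([[312.3873,   0.    , 251.7776],
       [  0.    , 312.3873, 192.7131],
       [  0.    ,   0.    ,   1.    ]]), 'tool_from_camera': array([[-0.0011, -0.96  , -0.2799,  0.0706],
       [ 1.    , -0.0009, -0.0007, -0.001 ],
       [ 0.0004, -0.2799,  0.96  ,  0.0319],
       [ 0.    ,  0.    ,  0.    ,  1.    ]])}
```

View pics/s0.png

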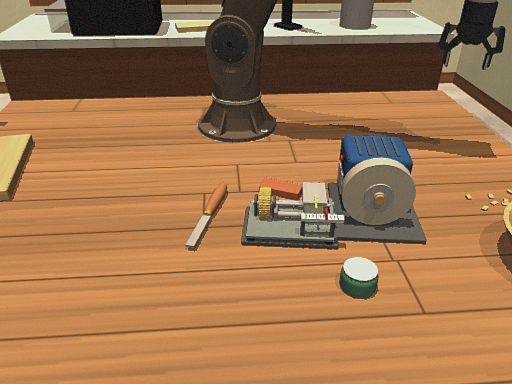

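View pics/d0.png

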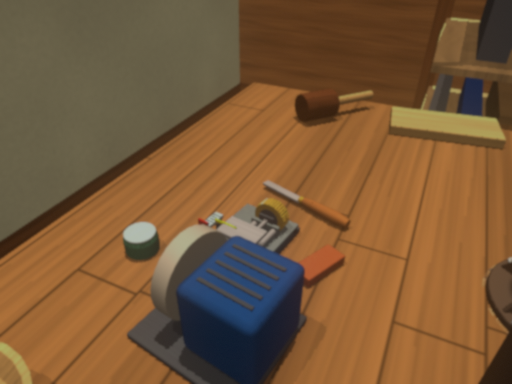

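View pics/w0.png

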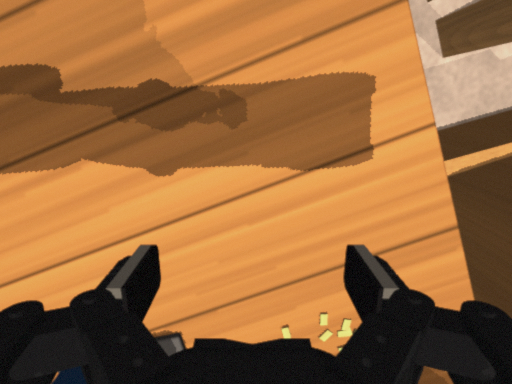

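The scene camera shows the wheel at about (264,203), the rest near (316,190), the pointer and marker near (316–327,205), and the stone at (378,195). I'll zoom in on both views.

```bash
python3 - <<'E'
from h import *
a=cv2.imread('pics/s0.png')[165:255,235:345]; cv2.imwrite('pics/s0z.png',cv2.resize(a,None,fx=6.5,fy=6.5,interpolation=cv2.INTER_CUBIC))
a=cv2.imread('pics/d0.png')[185:265,190:310]; cv2.imwrite('pics/d0z.png',cv2.resize(a,None,fx=6.5,fy=6.5,interpolation=cv2.INTER_CUBIC))
for f in('s0','d0'):
    im=cv2.imread(f'pics/{f}.png'); h=cv2.cvtColor(im,cv2.COLOR_BGR2HSV)
    for n,lo,hi in(('red',(0,170,110),(5,255,255)),('red2',(174,150,80),(180,255,255)),('yel',(24,120,110),(34,255,255)),('brass',(18,120,60),(25,255,255)),('green',(65,80,30),(95,255,255))):
        m=cv2.inRange(h,lo,hi); k,l,st,c=cv2.connectedComponentsWithStats(m)
        print(f,n,[(st[i].tolist(),c[i].round(1).tolist()) for i in range(1,k) if st[i][4]>8 and 90<c[i][0]<420 and 150<c[i][1]<320][:12])
E
```

```text
s0 red [([341, 155, 2, 5, 9], [341.4, 156.8]), ([325, 208, 3, 7, 17], [325.9, 211.2])]
s0 red2 []
s0 yel [([260, 187, 11, 3, 20], [265.2, 187.8]), ([260, 194, 11, 1, 11], [265.0, 194.0]), ([314, 194, 4, 14, 29], [315.3, 200.7]), ([261, 196, 10, 1, 10], [265.5, 196.0]), ([259, 209, 10, 1, 10], [263.5, 209.0])]
s0 brass [([259, 189, 12, 8, 78], [264.3, 192.0]), ([375, 195, 10, 9, 69], [379.3, 199.0]), ([259, 198, 12, 21, 224], [264.2, 207.4]), ([204, 210, 7, 5, 26], [207.2, 212.2])]
s0 green [([340, 269, 38, 29, 435], [357.5, 286.0])]
d0 red [([199, 220, 7, 4, 13], [202.0, 221.1])]
d0 red2 []
d0 yel [([216, 219, 19, 9, 38], [222.9, 222.2])]
d0 brass [([299, 196, 4, 5, 18], [300.5, 198.0]), ([258, 198, 30, 29, 348], [276.0, 208.7]), ([216, 221, 7, 3, 10], [218.4, 222.5])]
d0 green []
```

```bash
sleep 1; ls pics
```

```text
d0.png
d0z.png
s0.png
s0z.png
w0.png
```

View pics/s0z.png

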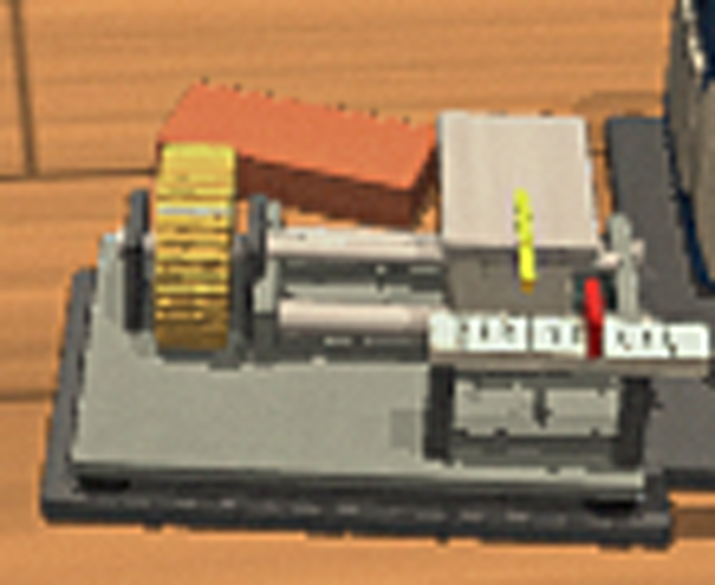

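View pics/d0z.png

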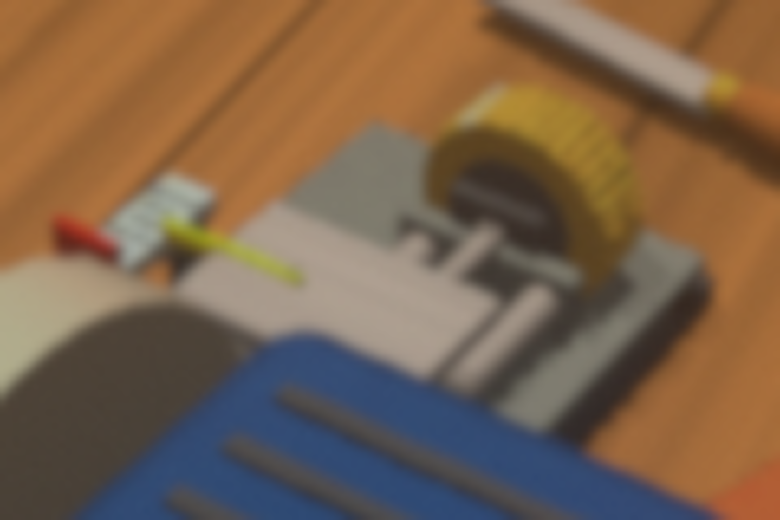

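```bash
python3 - <<'E'
from h import *
np.set_printoptions(precision=4,suppress=True)
S=cam('scene');D=cam('side')
z=lambda u,v:(235+(u+.5)/6.5-.5,165+(v+.5)/6.5-.5)
zd=lambda u,v:(190+(u+.5)/6.5-.5,185+(v+.5)/6.5-.5)
for n,p in dict(TL=(440,115),TR=(585,118),BR=(597,247),BL=(441,240),ptrroot=(519,190),ptrend=(527,283)).items(): print(n,ray(S,z(*p),.085))
print('mark top',ray(S,z(593,280),.087),ray(S,z(597,308),.087))
print('base front', ray(S,z(45,520),.0),ray(S,z(668,543),.0))
for n,p in dict(ptrroot=(297,279),ptrend=(168,226),TL=(480,0)).items(): print('side',n,ray(D,zd(*p),.085))
print('side mark', ray(D,zd(60,222),.087),ray(D,zd(112,250),.087))
# wheel
for u in(160,236):
    uv=z(u,145); p=ray(S,uv,.08); d=p-S[1]; e=np.arctan2(-d[2],np.hypot(*d[:2])); p=ray(S,uv,.052+.033*np.cos(e)); print('wheel',p, np.degrees(e), p+ .033*np.sin(e)*np.array([1,0,0]))
print('tin',ray(S,(360,268),.045))
E
```

```text
TL [0.5076 0.1205 0.085 ]
TR [0.5132 0.1687 0.085 ]
BR [0.5901 0.1562 0.085 ]
BL [0.5825 0.1082 0.085 ]
ptrroot [0.5556 0.1381 0.085 ]
ptrend [0.608  0.1305 0.085 ]
mark top [0.6108 0.1503 0.087 ] [0.6256 0.1484 0.087 ]
base front [ 0.6067 -0.0187  0.    ] [0.6334 0.1774 0.    ]
side ptrroot [0.5568 0.1402 0.085 ]
side ptrend [0.6009 0.1355 0.085 ]
side TL [ 0.5698 -0.0102  0.085 ]
side mark [0.6281 0.1496 0.087 ] [0.6082 0.1539 0.087 ]
wheel [0.5116 0.0259 0.08  ] 31.846578947069503 [0.529  0.0259 0.08  ]
wheel [0.5135 0.0511 0.08  ] 31.821646340678917 [0.5309 0.0511 0.08  ]
tin [0.7446 0.1879 0.045 ]
```

>>> step_arm:
  motion: [1,-2,0,0,0,-0.05,2,-4,0,0,0,-0.1,2,-4,0,0,0,-0.1,2,-4,0,0,0,-0.1,2,-4,0,0,0,-0.1,2,-4,0,0,0,-0.1,2,-4,0,0,0,-0.1,2,-4,0,0,0,-0.1,2,-4,0,0,0,-0.1,2,-4,0,0,0,-0.1]
  claw: 0
  newtons: 30

```text
t: 1.15
eef_pos: [0.4175, 0.2005, 0.4048]
orientation: [[-0.242, 0.97, 0.0], [0.97, 0.242, 0.0], [0.0, 0.0, -1.0]]
force: [0.4, 0.6, -0.6]
grip_width: -0.0
```

>>> step_arm:
  motion: [2,-4,0,0,0,-0.1,2,-4,0,0,0,-0.1,2,-3,0,0,0,-0.1,2,-2,0,0,0,-0.1,1.5,-1,0,0,0,-0.007,0,0,0,0,0,0,0,0,0,0,0,0]

```text
t: 1.85
eef_pos: [0.5117, 0.0625, 0.4044]
orientation: [[0.157, 0.988, -0.001], [0.988, -0.157, -0.0], [-0.0, -0.001, -1.0]]
force: [-0.3, 0.1, -0.2]
grip_width: -0.0
```

```bash
python3 - <<'E'
from h import *
np.set_printoptions(precision=4,suppress=True)
s,_=snap('wrist','w1.png'); print(s)
for P in ((.53,.036,.085),(.608,.1305,.085),(.611,.150,.087)): print(proj(cam('wrist',s),P))
E
```

```text
{'t': 1.85, 'q': array([-37.1209,  15.4666,  30.602 , 107.0907,  -9.0268,  59.8823,
       -11.9248]), 'qd': array([-1.0057, -0.6706, -0.6912,  0.6785, -0.0113,  0.1009, -0.0983]), 'joint_torque': array([  1.2093, -46.2814,   5.6721, -30.3789,   0.0881,  -0.0969,
         0.0884]), 'eef_pos': array([0.5117, 0.0625, 0.4044]), 'orientation': array([[ 0.1574,  0.9875, -0.001 ],
       [ 0.9875, -0.1574, -0.0002],
       [-0.0003, -0.001 , -1.    ]]), 'force': array([-0.3058,  0.0942, -0.1997]), 'ft_torque': array([0.0267, 0.0303, 0.0711]), 'grip_width': -0.00023858750355079054}
[274.8534 201.8623]
[348.5493  86.552 ]
[351.1217  61.8898]
```

View pics/w1.png

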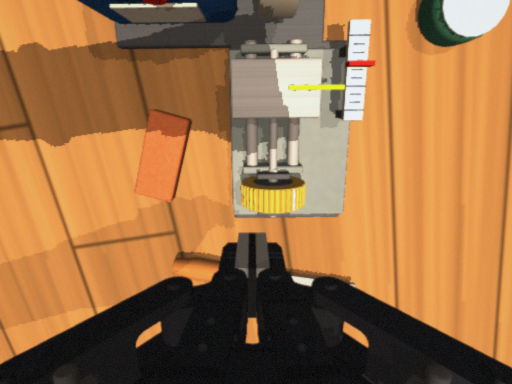

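The wrist view shows the wheel top near (273,187), the pointer at (291–345, 87) and the marker at (348–375, 63). My projected points agree with it and the yaw looks right. Next I'll measure the gap precisely.

```bash
cat >> h.py <<'E'
YH=np.array([.156,.988,0]);XH=np.array([.988,-.156,0])
def gap(fn,s):
    im=cv2.imread('pics/'+fn);h=cv2.cvtColor(im,cv2.COLOR_BGR2HSV);c=cam('wrist',s);out=[]
    for n,lo,hi,z in(('yel',(26,140,140),(34,255,255),.085),('red',(0,200,130),(5,255,255),.087)):
        m=cv2.inRange(h,lo,hi); k,l,st,ce=cv2.connectedComponentsWithStats(m)
        best=None
        for i in range(1,k):
            if 25<st[i][4]<2500 and st[i][2]>2*st[i][3] and 280<ce[i][0]<480 and ce[i][1]<300:
                vv,uu=np.where(l==i); P=np.array([ray(c,(u,v),z) for u,v in zip(uu,vv)])
                a=P@XH;b=P@YH; f=np.polyfit(a,b,1)
                print(n,st[i].tolist(),ce[i].round(1),'x %.4f..%.4f ymean %.4f slope %.3f'%(a.min(),a.max(),b.mean(),f[0])); out.append(b.mean())
    return out
E
python3 - <<'E'
from h import *
# same pose as stored
s=r.sense(); g=gap('w1.png',s); print(g)
K=cam('wrist',s)
im=cv2.imread('pics/w1.png');h=cv2.cvtColor(im,cv2.COLOR_BGR2HSV)
m=cv2.inRange(h,(18,120,60),(34,255,255))[165:220,230:320]
vv,uu=np.where(m); print('brass',uu.min()+230,uu.max()+230,vv.min()+165,vv.max()+165)
for r_ in range(0,55,4): 
    w=np.where(m[r_])[0]; print(r_+165,(w.min()+230,w.max()+230) if len(w) else None)
for uv in((243,186),(304,186)): print(ray(K,uv,.052))
for uv in((273,176),(273,212)): print(ray(K,uv,.085))
E
```

```text
yel [289, 84, 56, 6, 274] [318.   86.9] x 0.5279..0.5760 ymean 0.2241 slope 0.011
red [349, 61, 26, 5, 109] [361.8  63.3] x 0.5780..0.5993 ymean 0.2430 slope 0.030
[np.float64(0.2241211724417112), np.float64(0.24295630271764374)]
brass 241 305 177 213
165 None
169 None
173 None
177 (np.int64(250), np.int64(294))
181 (np.int64(242), np.int64(302))
185 (np.int64(241), np.int64(305))
189 (np.int64(241), np.int64(304))
193 (np.int64(242), np.int64(304))
197 (np.int64(241), np.int64(304))
201 (np.int64(241), np.int64(304))
205 (np.int64(243), np.int64(303))
209 (np.int64(249), np.int64(298))
213 (np.int64(268), np.int64(279))
217 None
[0.4994852  0.04842458 0.052     ]
[0.56346102 0.03825181 0.052     ]
[0.53146894 0.06223365 0.085     ]
[0.52647023 0.026519   0.085     ]
```

>>> step_arm:
  motion: [0.4,-2.35,-3,0,0,0,0,0,-4,0,0,0,0,0,-4,0,0,0,0,0,-2.5,0,0,0,0,0,0,0,0,0,0,0,0,0,0,0]

```text
t: 2.5
eef_pos: [0.5159, 0.0394, 0.2702]
orientation: [[0.156, 0.988, -0.001], [0.988, -0.156, 0.0], [0.0, -0.001, -1.0]]
force: [0.1, 1.3, 0.3]
grip_width: -0.001
```

>>> step_arm:
  motion: [0,0,-0.5,0,0,0,0,0,-0.3,0,0,0,0,0,0,0,0,0,0,0,0,0,0,0]

```text
t: 2.9
eef_pos: [0.5162, 0.0388, 0.2622]
orientation: [[0.157, 0.988, 0.001], [0.988, -0.157, 0.0], [0.0, 0.001, -1.0]]
force: [0.3, -0.2, -0.5]
grip_width: 0.0
```

>>> step_arm:
  motion: [0,0,-0.3,0,0,0,0,0,-0.3,0,0,0,0,0,0,0,0,0]

```text
t: 3.2
eef_pos: [0.5163, 0.0388, 0.2557]
orientation: [[0.158, 0.988, 0.0], [0.988, -0.158, 0.0], [0.0, 0.0, -1.0]]
force: [-1.0, 0.7, 5.8]
grip_width: 0.001
```

>>> step_arm:
  motion: [0,0,-0.2,0,0,0,0,0,0,0,0,0,0,0,0,0,0,0]

```text
t: 3.5
eef_pos: [0.5163, 0.0388, 0.2541]
orientation: [[0.157, 0.988, 0.001], [0.988, -0.157, 0.0], [0.0, 0.0, -1.0]]
force: [-2.0, 1.1, 8.3]
grip_width: 0.004
```

>>> step_arm:
  motion: [0.494,-0.078,0,0,0,0,0.494,-0.078,0,0,0,0,0.494,-0.078,0,0,0,0,0,0,0,0,0,0]

```text
t: 3.9
eef_pos: [0.532, 0.0364, 0.2544]
orientation: [[0.158, 0.987, 0.002], [0.988, -0.158, 0.0], [0.001, 0.002, -1.0]]
force: [0.7, 0.7, 9.4]
grip_width: 0.003
```

```bash
python3 - <<'E'
from h import *
s,_=snap('wrist','w2.png'); print(gap('w2.png',s))
E
```

```text
yel [271, 0, 120, 9, 930] [332.3   3.4] x 0.5283..0.5749 ymean 0.2258 slope -0.008
[np.float64(0.22575628885720994)]
```

View pics/w2.png

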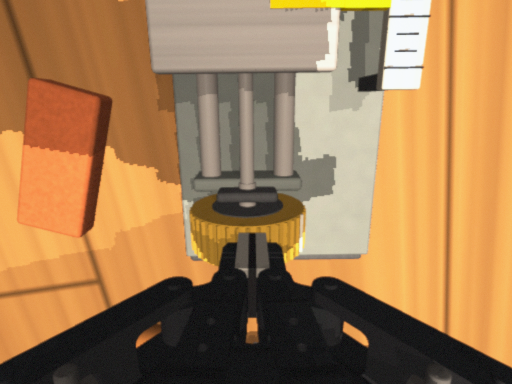

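The fingertip sits centred on the wheel top; the pointer is cut off at the top edge of this view. I'll finish the stroke, lift, and check.

>>> step_arm:
  motion: [0.494,-0.078,0,0,0,0,0.494,-0.078,0,0,0,0,0.494,-0.078,0,0,0,0,0,0,0,0,0,0,0,0,2,0,0,0,0,0,4,0,0,0,0,0,4,0,0,0,0,0,0,0,0,0,0,0,0,0,0,0]

```text
t: 4.85
eef_pos: [0.5458, 0.0342, 0.3543]
orientation: [[0.157, 0.988, 0.002], [0.988, -0.157, 0.001], [0.001, 0.001, -1.0]]
force: [0.0, 0.3, -0.5]
grip_width: -0.003
```

```bash
python3 - <<'E'
from h import *
s,_=snap('wrist','w3.png'); print(s['eef_pos'],gap('w3.png',s))
E
```

```text
yel [287, 35, 27, 7, 182] [299.6  38. ] x 0.5591..0.5772 ymean 0.2313 slope -0.007
red [317, 16, 32, 7, 196] [333.   19.4] x 0.5789..0.6000 ymean 0.2423 slope 0.018
[0.54580221 0.03418043 0.35431499] [np.float64(0.23129809449523048), np.float64(0.24233548041531508)]
```

>>> step_arm:
  motion: [-1.48,0.234,0,0,0,0,-1.48,0.234,-3,0,0,0,0,0,-4,0,0,0,0,0,-2,0,0,0,0,0,-0.5,0,0,0,0,0,-0.5,0,0,0,0,0,0,0,0,0,0,0,0,0,0,0]

```text
t: 5.7
eef_pos: [0.5159, 0.0383, 0.2542]
orientation: [[0.158, 0.987, -0.001], [0.987, -0.158, -0.0], [-0.0, -0.001, -1.0]]
force: [-4.0, -0.9, 7.7]
grip_width: -0.004
```

>>> step_arm:
  motion: [0.494,-0.078,0,0,0,0,0.494,-0.078,0,0,0,0,0.494,-0.078,0,0,0,0,0.494,-0.078,0,0,0,0,0.494,-0.078,0,0,0,0,0.494,-0.078,0,0,0,0,0,0,0,0,0,0]

```text
t: 6.4
eef_pos: [0.5473, 0.0336, 0.255]
orientation: [[0.158, 0.987, 0.003], [0.987, -0.158, -0.0], [0.0, 0.003, -1.0]]
force: [2.9, -1.0, 5.1]
grip_width: 0.002
```

>>> step_arm:
  motion: [0,0,2,0,0,0,0,0,4,0,0,0,0,0,4,0,0,0,0,0,0,0,0,0,0,0,0,0,0,0]

```text
t: 6.9
eef_pos: [0.5461, 0.0341, 0.355]
orientation: [[0.157, 0.988, 0.002], [0.988, -0.157, 0.001], [0.001, 0.002, -1.0]]
force: [-0.3, 0.6, -0.4]
grip_width: 0.003
```

```bash
python3 - <<'E'
from h import *
s,_=snap('wrist','w4.png'); print(s['eef_pos'],gap('w4.png',s))
E
```

```text
yel [286, 21, 27, 8, 183] [299.3  24.1] x 0.5589..0.5768 ymean 0.2401 slope 0.019
red [316, 16, 32, 7, 180] [332.6  19.6] x 0.5789..0.6001 ymean 0.2423 slope 0.033
[0.54605797 0.03406079 0.3549688 ] [np.float64(0.24006905231811862), np.float64(0.24233526212365555)]
```

View pics/w4.png

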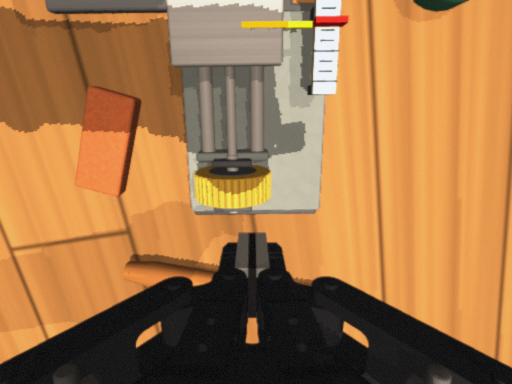

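After two strokes the wrist view shows the pointer at row 24 and the marker at row 19.5, so about 2.3 mm remains. I'll move the camera closer to measure it before the last fine stroke.

>>> step_arm:
  motion: [2,2,-0.5,0,0,0,2,2,-0.5,0,0,0,1.4,2,-0.5,0,0,0,0,0,0,0,0,0,0,0,0,0,0,0,0,0,0,0,0,0]

```text
t: 7.55
eef_pos: [0.5992, 0.093, 0.3381]
orientation: [[0.159, 0.987, -0.002], [0.987, -0.159, -0.001], [-0.001, -0.001, -1.0]]
force: [-0.5, -1.0, 1.6]
grip_width: 0.004
```

```bash
python3 - <<'E'
from h import *
s,_=snap('wrist','w5.png'); print(s['eef_pos'],gap('w5.png',s))
a=cv2.imread('pics/w5.png')[60:200,180:320];cv2.imwrite('pics/w5z.png',cv2.resize(a,None,fx=4,fy=4,interpolation=cv2.INTER_CUBIC))
E
```

```text
[0.59920834 0.09303229 0.33807554] []
```

View pics/w5.png

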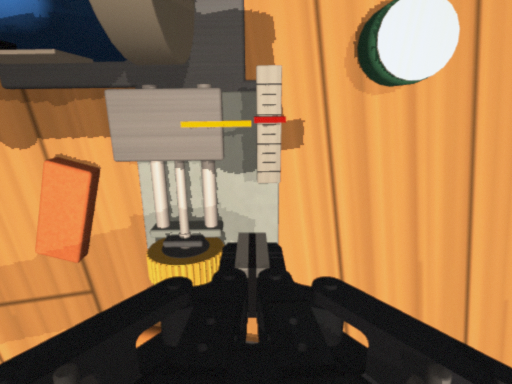

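The pointer is at about (182–251, 124) and the marker at about (254–285, 119). Both are now in shadow, so the colour thresholds need loosening.

```bash
cat >> h.py <<'E'
def gap2(fn,s):
    im=cv2.imread('pics/'+fn);h=cv2.cvtColor(im,cv2.COLOR_BGR2HSV);c=cam('wrist',s);o={}
    for n,lo,hi,z in(('yel',(22,170,90),(34,255,255),.085),('red',(0,210,80),(5,255,255),.087)):
        m=cv2.inRange(h,lo,hi); k,l,st,ce=cv2.connectedComponentsWithStats(m)
        for i in range(1,k):
            if 60<st[i][4]<2500 and st[i][2]>3*st[i][3] and st[i][3]<16 and 60<ce[i][1]<200:
                vv,uu=np.where(l==i); P=np.array([ray(c,(u,v),z) for u,v in zip(uu,vv)])
                a=P@XH;b=P@YH; f=np.polyfit(a,b,1)
                e=a.max() if n=='yel' else a.min()
                sel=abs(a-e)<.012
                print(n,st[i].tolist(),ce[i].round(1),'ymean %.5f slope %.3f  at facing end %.5f  width %.4f'%(b.mean(),f[0],b[sel].mean(),st[i][4]/st[i][2]))
E
python3 - <<'E'
from h import *
s=r.sense(); gap2('w5.png',s)
E
```

```text
yel [181, 120, 70, 7, 403] [217.6 123.6] ymean 0.24051 slope 0.011  at facing end 0.24068  width 5.7571
red [255, 116, 31, 7, 153] [269.6 119. ] ymean 0.24357 slope -0.000  at facing end 0.24357  width 4.9355
```

>>> step_arm:
  motion: [-3.7,-2.77,0,0,0,0,-3.67,-2.77,0,0,0,0,0,0,-3,0,0,0,0,0,-3,0,0,0,0,0,-1,0,0,0,0,0,0,0,0,0,0,0,-0.7,0,0,0,0,0,-0.7,0,0,0,0,0,0,0,0,0]

```text
t: 8.5
eef_pos: [0.5268, 0.0387, 0.2551]
orientation: [[0.157, 0.988, 0.002], [0.988, -0.157, 0.0], [0.0, 0.002, -1.0]]
force: [-0.9, -0.9, 8.0]
grip_width: 0.0
```

>>> step_arm:
  motion: [0.247,-0.039,0,0,0,0,0.247,-0.039,0,0,0,0,0.247,-0.039,0,0,0,0,0.247,-0.039,0,0,0,0,0,0,0,0,0,0]

```text
t: 9.0
eef_pos: [0.5369, 0.0372, 0.2558]
orientation: [[0.157, 0.988, 0.002], [0.988, -0.157, 0.0], [0.001, 0.002, -1.0]]
force: [-0.4, 0.2, 6.5]
grip_width: 0.001
```

>>> step_arm:
  motion: [0,0,2,0,0,0,0,0,3,0,0,0,0,0,3.4,0,0,0,3.4,2.8,0,0,0,0,3,2.8,0,0,0,0,0,0,0,0,0,0,0,0,0,0,0,0,0,0,0,0,0,0,0,0,0,0,0,0]

```text
t: 9.9
eef_pos: [0.5994, 0.0921, 0.3388]
orientation: [[0.159, 0.987, -0.0], [0.987, -0.159, -0.0], [-0.0, -0.0, -1.0]]
force: [0.6, 0.1, -0.5]
grip_width: -0.003
```

```bash
python3 - <<'E'
from h import *
s,_=snap('wrist','w6.png'); print(s['eef_pos']); gap2('w6.png',s)
a=cv2.imread('pics/w6.png')[60:200,160:320];cv2.imwrite('pics/w6z.png',cv2.resize(a,None,fx=4,fy=4,interpolation=cv2.INTER_NEAREST))
E
```

```text
[0.59944746 0.09210435 0.33884422]
yel [180, 116, 70, 7, 403] [214.7 119. ] ymean 0.24295 slope 0.015  at facing end 0.24319  width 5.7571
red [254, 115, 31, 7, 153] [268.6 118. ] ymean 0.24354 slope -0.000  at facing end 0.24354  width 4.9355
```

View pics/w6z.png

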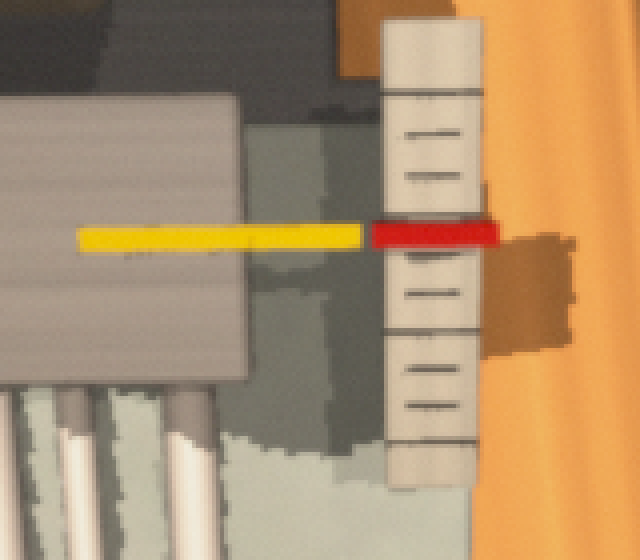

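The pointer's end is now within about 0.3 mm of the marker's centre line. I'll lower the camera for a finer reading.

>>> step_arm:
  motion: [-1,0.2,-2,0,0,0,0,0,-2.8,0,0,0,0,0,0,0,0,0,0,0,0,0,0,0,0,0,0,0,0,0]

```text
t: 10.45
eef_pos: [0.5905, 0.0948, 0.2921]
orientation: [[0.158, 0.987, 0.002], [0.987, -0.158, 0.0], [0.001, 0.002, -1.0]]
force: [0.3, 0.3, -0.8]
grip_width: -0.001
```

```bash
cat > e.py <<'E'
from h import *
def edges(fn,s):
    # subpixel edge rows of saturation profile near the facing ends
    im=cv2.imread('pics/'+fn).astype(float);c=cam('wrist',s)
    hsv=cv2.cvtColor(im.astype(np.uint8),cv2.COLOR_BGR2HSV)
    my=cv2.inRange(hsv,(22,170,90),(34,255,255));mr=cv2.inRange(hsv,(0,210,80),(5,255,255))
    for n,m,z in(('yel',my,.085),('red',mr,.087)):
        k,l,st,ce=cv2.connectedComponentsWithStats(m)
        for i in range(1,k):
            if not(60<st[i][4]<2500 and st[i][2]>3*st[i][3] and 60<ce[i][1]<200): continue
            x0,y0,w,h=st[i][:4]; B=[]
            for u in range(x0+2,x0+w-2):
                col=im[y0-4:y0+h+4,u]; sat=(col[:,2]-col[:,0]) if n=='yel' else (col[:,2]-col[:,1])
                lo1=np.median(sat[:3]);lo2=np.median(sat[-3:]);hi=sat.max();mid=int(np.argmax(sat))
                t1=(lo1+hi)/2;t2=(lo2+hi)/2
                a=mid
                while a>0 and sat[a]>t1:a-=1
                b=mid
                while b<len(sat)-1 and sat[b]>t2:b+=1
                ra=a+(t1-sat[a])/(sat[a+1]-sat[a]); rb=b-1+(sat[b-1]-t2)/(sat[b-1]-sat[b])
                P1=ray(c,(u,y0-4+ra),z);P2=ray(c,(u,y0-4+rb),z)
                B.append((((P1+P2)/2)@XH,((P1+P2)/2)@YH,(P1-P2)@YH))
            B=np.array(B);f=np.polyfit(B[:,0],B[:,1],1);xe=.577
            print(n,'n',len(B),'width %.4f'%np.median(B[:,2]),'median y %.5f slope %.3f at x=.577: %.5f'%(np.median(B[:,1]),f[0],np.polyval(f,xe)),'sd %.5f'%np.std(B[:,1]-np.polyval(f,B[:,0])))
E
python3 - <<'E'
from e import *
s,_=snap('wrist','w7.png'); print(s['eef_pos']); gap2('w7.png',s); edges('w7.png',s); 
s,_=snap('scene','s7.png')
a=cv2.imread('pics/w7.png')[60:220,160:340];cv2.imwrite('pics/w7z.png',cv2.resize(a,None,fx=3.6,fy=3.6,interpolation=cv2.INTER_NEAREST))
a=cv2.imread('pics/s7.png')[165:255,235:345]; cv2.imwrite('pics/s7z.png',cv2.resize(a,None,fx=6.5,fy=6.5,interpolation=cv2.INTER_CUBIC))
E
```

```text
[0.5905372  0.09476384 0.2921157 ]
yel [177, 122, 89, 9, 641] [222.2 126.1] ymean 0.24293 slope 0.016  at facing end 0.24319  width 7.2022
red [269, 122, 40, 7, 265] [288.2 125. ] ymean 0.24356 slope 0.005  at facing end 0.24356  width 6.6250
yel n 85 width 0.0040 median y 0.24288 slope 0.012 at x=.577: 0.24319 sd 0.00003
red n 36 width 0.0041 median y 0.24339 slope 0.007 at x=.577: 0.24330 sd 0.00003
```

View pics/w7z.png

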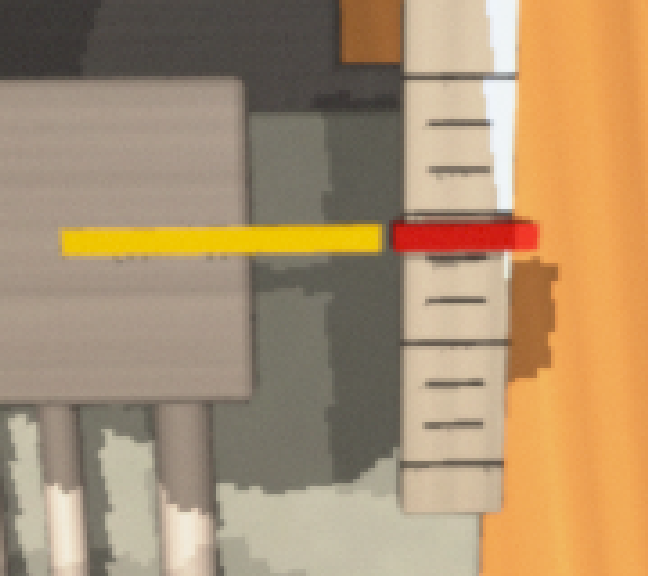

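View pics/s7z.png

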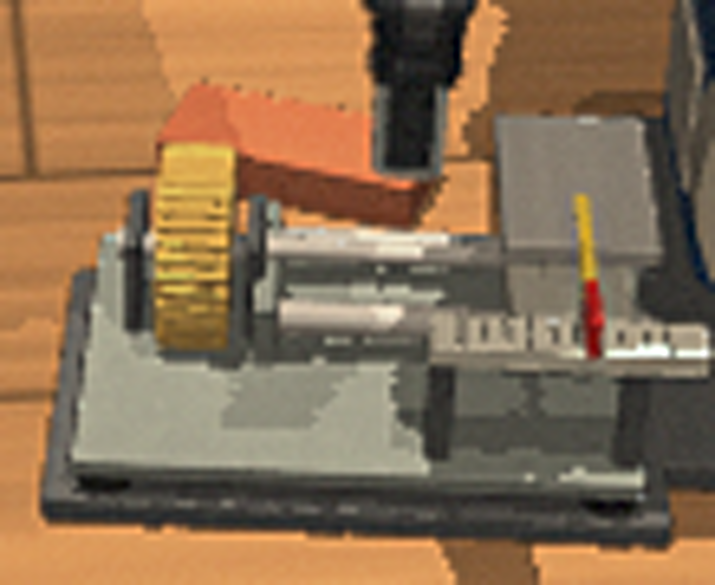

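The edge fits put the pointer 0.1 mm short of the mark. Both measured widths come out at their true 4 mm, and the scene view agrees. I'll take the hand clear and hand in.

>>> step_arm:
  motion: [0,0,3,0,0,0,0,0,4,0,0,0,0,0,4,0,0,0,-2,-3,1,0,0,0,-2,-4,0,0,0,0,-1,-2,0,0,0,0,0,0,0,0,0,0,0,0,0,0,0,0,0,0,0,0,0,0]

```text
t: 11.45
eef_pos: [0.5404, 0.0064, 0.4108]
orientation: [[0.156, 0.988, 0.0], [0.988, -0.156, 0.0], [0.001, 0.0, -1.0]]
force: [0.4, 0.5, -0.1]
grip_width: 0.002
```

```bash
python3 - <<'E'
from e import *
s,_=snap('wrist','w8.png'); print(s['t'],s['eef_pos'],s['force']); gap('w8.png',s); print(r.job_done())
E
```

```text
11.45 [0.54041805 0.00637548 0.4107873 ] [ 0.4211931   0.53460065 -0.12543892]
red [307, 0, 26, 2, 43] [318.1   0.4] x 0.5790..0.5996 ymean 0.2408 slope 0.015
the job is handed in; nothing more can be done
None
```

The pointer now stands level with the red marker. I rolled the wheel under the closed fingertip in two strokes of about 30 mm and a fine one of about 10 mm, pressing with roughly 5–9 N. Then I lifted the hand clear and handed the job in at about 11.5 s.

- **Gap:** the close wrist view before I withdrew put the pointer about 0.1 mm short of the mark. A looser colour-mask measurement on the same frame gave 0.4 mm. The scene camera also showed the two in line.
- **Marker and loose items:** the marker's measured position stayed within about 1 mm from the first look to the last close one, which is within measurement noise. The hand only went down on the wheel and never came near the chisel, tin or slipstone, though I did not re-measure where they lie.
- **Last look:** the picture after withdrawing had the marker cut off at the frame edge, so it gave no usable gap reading. The force on the tool was near zero then.

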